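Draw the glass column out of the bath

ROBOT

A 6-joint arm with a two-finger parallel gripper is mounted at the origin on the work surface. World frame = base frame: x ahead of the robot, y to its left, z up, the work surface at z = 0. Lengths are in m, angles in rad, forces in N, time in s.
With the tool pointing down it reaches from about 0.35 to 0.95 m from the base axis. Payload 17.4 kg.
Tool frame: the origin (TCP) lies midway between the tips of the shut fingers; the grasp point (between the pads) lies env.pinch_z behind it (env.pinch_z is the distance from the TCP to the grasp point, in m); z points along the fingers, y is the direction in which the jaws open and shut (so a half turn about z gives the same grasp; the last joint's range is limited). The gripper opens to 93 mm and grips with 3 to 60 N. Pads are 15 mm wide; open, the fingers measure 128 mm over their backs; the gripper's body (75 mm by 188 mm) begins 65 mm behind the grasp point.
Start: joints at [1.23, 0.116, 1.442, -0, 1.584, -0.038], TCP at [0.201, 0.644, 0.219] pointing down, gripper open.
Joint ranges: [-2.83, 2.83], [-0.83, 2.19], [0.07, 2.5], [-1.14, 4.28], [0.01, 3], [-2.97, 2.97]. Speed limits (rad/s): [1.89, 1.89, 2.22, 3.14, 3.14, 3.14].

INTERFACE

Orientations are given as [roll, pitch, yaw] about the fixed x, y, z axes, in that order (R = Rz(yaw) Ry(pitch) Rx(roll)).
In Python, from plant import env gives the robot as it stands. Calls block until the motion is done:
- env.movep(position, orientation): joint-space move of the TCP to a pose.
- env.move_l(position, orientation=None, v=0.15, stop_force=None): straight line of the TCP; orientation=None keeps the orientation; v is the mean speed in m/s. With stop_force (N) it stops when the force on the tool has changed by that much, and returns True; else False.
- env.move_joints(angles): joint-space move.
- env.gripper_to(opening, force=None): opening from 0.0 (shut) to 1.0 (fully open); force is the grip in N (None keeps the last); returns when the fingers have stopped.
- env.wait(seconds).
- env.solve_ik(position, orientation): joint angles nearest the present ones, or None.
- env.snapshot(name): name is "scene" or "side" or "wrist"; returns the picture (420x560x3 uint8, red, green, blue); there is no depth.
- env.camera_model(name): a dict with "K" (3x3 intrinsics, pixels), "distortion" ([k1, k2, p1, p2, k3] as OpenCV has them; the pictures are not rectified), "rvec" (rotation vector, rad) and "tvec" (3), from world to camera coordinates, as OpenCV has them. Camera axes: x right, y down, z forward; pixel columns grow to the right and rows downward; lengths in m; the calibration is good to about 2 mm. A picture is of the moment at which its call begins: read the wrist's pose just before it. camera_model takes no time and is no camera call; for the wrist camera it gives the pose at the moment of the call.
A pose or a line that the arm cannot do raises env.MotionError and nothing moves.
- env.hand_in(): hands the job in, once; it reports no verdict.
Readings, each from a call of its own:
- env.current_time_s(): time.
- env.current_qpos(): joint angles.
- env.current_joint_vel(): joint speeds.
- env.current_effort(): joint torques, N m.
- env.current_ee_pos(): TCP position.
- env.current_tcp_rot(): TCP orientation.
- env.current_contact_force(): force on the tool from outside, world axes, zero at the start.
- env.current_ft_torque(): the same for the moment, N m.
- env.current_width(): opening from 0.0 (shut) to 1.0 (fully open).
Only numpy, scipy, OpenCV 4.12 (cv2) and the standard library are available. Lean on these libraries where they do the work, as an engineer would, in place of code of your own. Each camera call takes 0.05 s, during which the arm holds its last target.

TASK

The packed glass distillation column lies in the drained circulating bath with its thin end under the steel deck, and it is longer than the opening: take it by its tube, tilt it so that its socket end comes up over the end wall, and draw it slantwise out from under the deck. It is thin glass: squeeze it with no more than about 25 N a finger, do not force or knock it against the bath, and leave the other glassware and the steel ring where they are. Finish still holding it, at rest, with both its ends at least 5 cm higher than the bath's rim and nothing else touching it.

Things in the scene. Friction and masses are not known exactly. Their poses are not given: they have to be found in the camera images.
- bath: circulating water bath, drained, fixed to the bench: white box, steel lining, 260 mm (its x) by 438 mm (its y), rim 148 mm above the bench. Origin on its underside, straight below the centre of the opening; z up, y towards its control head. Inside, the tank spans x -115 to +115 mm and y -107 mm (end wall) to +225 mm (upright guard grid). Walls 14 mm thick
- opening (a point): centre of the bath's opening, at rim height (148 mm over the bath's origin), axes as the bath's. The opening is 230 mm (x) by 215 mm (y, from the end wall at -107 to the deck's edge at +107 mm), too short for the column lying flat
- deck_edge (a point): middle of the edge of the fixed steel deck, at its top, axes as the bath's. The deck is 8 mm thick, flush with the rim, and covers the tank from this edge (bath y +107 mm) to the bath's far end. On it, from bath y +232 to +312 mm, stands the control head, 170 mm wide (x), 110 mm tall
- tray (a point): point on the flat perforated steel tray at the bottom of the tank, under the centre of the opening: 65 mm above the bench, 83 mm below the rim, 75 mm below the deck's underside; axes as the bath's
- column_mid (a point): packed distillation column: glass tube full of white ceramic rings, 304 mm long, 0.18-0.28 kg, lying on the tray within 0.05 rad of the bath's y. Point on its axis, at its centre of mass, 14 mm above the tray; y axis along it, towards the drip tip (it can roll: x, z any way round). Tube 28 mm diameter from y -90 to +90 mm, necks 17-19 mm beyond. Thin glass: grip of 25 N a finger at most
- socket_end (a point): end of the column's axis at its socket, the wide end (26 mm diameter, 40 mm long), 146 mm from column_mid; in the opening at the start
- tip_end (a point): end of the column's axis at its drip tip, 158 mm from column_mid; under the deck at the start. The tip is 10 mm in diameter and 18 mm long, before it a white ground cone, 23 to 19 mm in diameter, 34 mm long
- flask: conical glass flask, 84 mm wide at the base, 140 mm tall, on the bench; leave it alone. Origin at the centre of its underside
- flask_small: smaller conical glass flask, 64 mm wide, 105 mm tall, on the bench; leave it alone. Origin at the centre of its underside
- amber_bottle: amber glass bottle with black cap, 72 mm wide, 150 mm tall, on the bench; leave it alone. Origin at the centre of its underside
- beaker: glass beaker, 72 mm wide, 90 mm tall, on the bench; leave it alone. Origin at the centre of its underside
- wash_bottle: white plastic wash bottle with a bent spout, 66 mm wide, 190 mm tall, on the bench; leave it alone. Origin at the centre of its underside
- sinker: dark steel weight ring, 56 mm outside, 16 mm tall, lying on the bath's tray in the corner of the opening at the bath's +x, -y side; leave it alone. Origin at the centre of its underside
- stopper: small glass stopper, 26 mm wide, 34 mm tall, standing on the bath's deck; leave it alone. Origin at the centre of its underside
- column: the column as a solid (see column_mid); origin on its surface, 14 mm off the axis at the tube's middle

How it is judged:
By the outcome, as a careful person would: the job done as asked, in the order asked, and still so for the second after the job is handed in, while the arm keeps its last pose, push and grip.
It also fails if it takes over 45 s, if anything falls off the work surface, if the arm or the gripper's body presses on something with over 40 N, if the wrist force passes 120 N, or if a joint passes its speed limit or range.

## Working session

There is one attempt and no reset: what is moved stays moved. The work goes in short steps, each a Python script; the robot and the scene stay as the last script left them, time stands still between calls to the robot, and variables do not carry over. Pictures are saved under pics/ and viewed, and the job is handed in when it is done.

```bash
ls; mkdir -p pics; python3 - <<'E'
from plant import env
import cv2,numpy as np
print(env.pinch_z,env.current_time_s(),env.current_ee_pos(),env.current_tcp_rot())
for n in ["scene","side","wrist"]:
    m=env.camera_model(n); im=env.snapshot(n)
    cv2.imwrite(f"pics/{n}0.png",im[:,:,::-1])
    R=cv2.Rodrigues(np.array(m['rvec'],float))[0]
    print(n,np.array(m['K']).round(1).tolist(),m['distortion'],(-R.T@np.array(m['tvec']).ravel()).round(3),R[2].round(3))
print(env.current_time_s())
E
```

```text
pics
0.0188 0.0 [0.20119572 0.64409515 0.21789637] [-3.14041270e+00 -7.20633728e-05  2.83879890e+00]
scene [[402.3, 0.0, 282.9], [0.0, 402.3, 211.3], [0.0, 0.0, 1.0]] [-0.01492917  0.          0.          0.          0.        ] [1.322 0.216 0.793] [-0.756 -0.165 -0.634]
side [[470.8, 0.0, 281.0], [0.0, 470.8, 205.5], [0.0, 0.0, 1.0]] [-0.10831784  0.          0.          0.          0.        ] [ 0.057 -0.812  1.264] [ 0.308  0.56  -0.769]
wrist [[364.2, 0.0, 287.3], [0.0, 364.2, 207.9], [0.0, 0.0, 1.0]] [-0.09612002  0.          0.          0.          0.        ] [0.123 0.668 0.384] [ 0.277 -0.089 -0.957]
0.15
```

View pics/scene0.png

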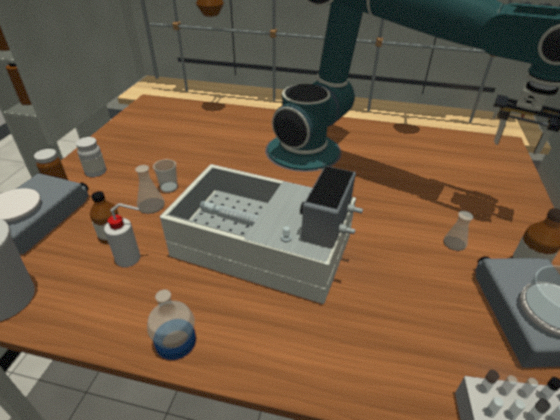

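View pics/side0.png

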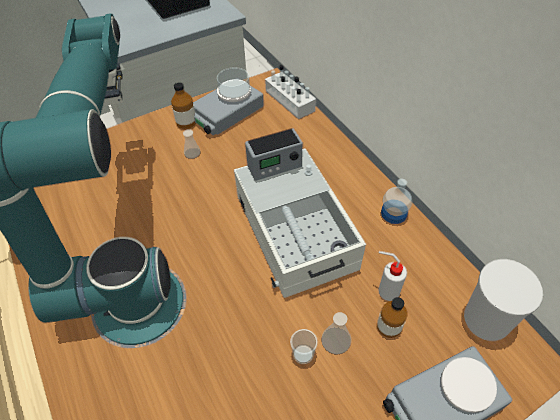

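View pics/wrist0.png

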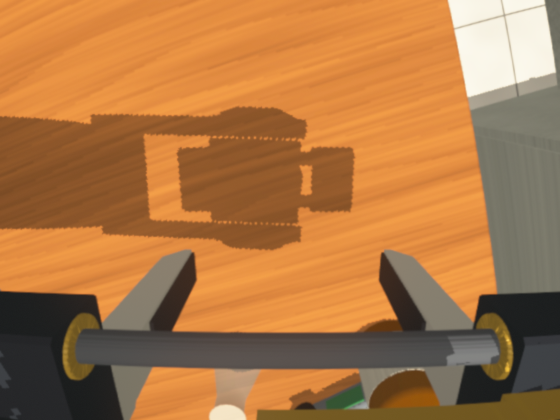

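The scene view shows the bath with its rim corners near (210,168), (167,215), (332,265), and the column around (200,205)-(262,222). The side view shows the bath at (235-362,150-290), the column from (287,207) to about (310,258), the sinker at (340,247) and the stopper at (308,170). I'll enlarge both.

```bash
python3 - <<'E'
import cv2
a=cv2.imread('pics/side0.png')[120:300,220:380];cv2.imwrite('pics/side0c.png',cv2.resize(a,None,fx=3.3,fy=3.3,interpolation=cv2.INTER_CUBIC))
a=cv2.imread('pics/scene0.png')[155:305,155:365];cv2.imwrite('pics/scene0c.png',cv2.resize(a,None,fx=3.8,fy=3.8,interpolation=cv2.INTER_CUBIC))
E
```

```text
(no output)
```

View pics/side0c.png

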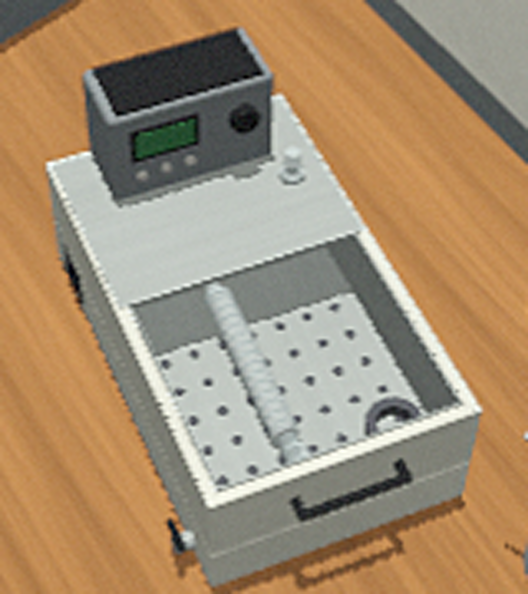

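View pics/scene0c.png

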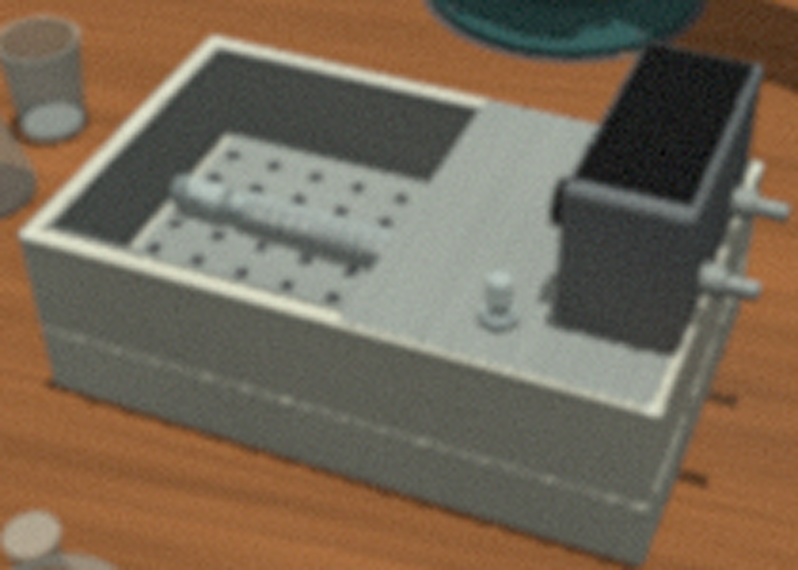

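```bash
cat > h.py <<'E'
import cv2,numpy as np
from plant import env
def ray(name,uv,m=None):
    m=m or env.camera_model(name); R=cv2.Rodrigues(np.array(m['rvec'],float))[0]; t=np.array(m['tvec'],float).ravel()
    p=cv2.undistortPoints(np.array([[uv]],float),np.array(m['K'],float),np.array(m['distortion'],float)).ravel()
    d=R.T@np.array([p[0],p[1],1]); return -R.T@t,d
def onz(name,uv,z,m=None):
    c,d=ray(name,uv,m); return c+d*(z-c[2])/d[2]
E
python3 - <<'E'
from h import *
S=lambda x,y:(220+x/3.3,120+y/3.3); C=lambda x,y:(155+x/3.8,155+y/3.8)
def sh(l,n,p,z): print(l,n,onz(n,p,z).round(4))
for l,p in dict(pxmy=(479,408),mxmy=(211,506),mxpy=(47,162),deckL=(128,305),deckR=(362,233)).items(): sh(l,'side',S(*p),.148)
for l,p in dict(mxmy=(215,37),pxmy=(22,234),pxpy=(661,414),deckL=(488,103),deckR=(342,318)).items(): sh(l,'scene',C(*p),.148)
for p in [(216,290),(238,345),(264,400),(285,440)]: sh('col axis','side',S(*p),.079)
for p in [(178,187),(215,198),(290,219),(375,243)]: sh('col axis','scene',C(*p),.079)
sh('sink','side',S(392,418),.073)
sh('stopper','side',S(292,180),.148); sh('stopper','scene',C(497,322),.148)
E
```

```text
pxmy side [ 0.6402 -0.2487  0.148 ]
mxmy side [ 0.3886 -0.2147  0.148 ]
mxpy side [0.4488 0.2146 0.148 ]
deckL side [0.4314 0.0109 0.148 ]
deckR side [ 0.666  -0.0261  0.148 ]
mxmy scene [ 0.3924 -0.2036  0.148 ]
pxmy scene [ 0.6451 -0.2413  0.148 ]
pxpy scene [0.7056 0.1866 0.148 ]
deckL scene [0.4276 0.0209 0.148 ]
deckR scene [ 0.672  -0.0152  0.148 ]
col axis side [0.5383 0.0339 0.079 ]
col axis side [ 0.5219 -0.0358  0.079 ]
col axis side [ 0.5096 -0.1036  0.079 ]
col axis side [ 0.5027 -0.1516  0.079 ]
col axis scene [ 0.4946 -0.2016  0.079 ]
col axis scene [ 0.5004 -0.17    0.079 ]
col axis scene [ 0.5104 -0.108   0.079 ]
col axis scene [ 0.5216 -0.04    0.079 ]
sink side [ 0.6032 -0.1784  0.073 ]
stopper side [0.6456 0.0674 0.148 ]
stopper scene [0.6529 0.0781 0.148 ]
```

Both views agree to within about 1 cm. They put the bath's yaw near -0.14 and its centre near (0.533,-0.107). The column axis has a heading of 0.165 rad from world y, and the socket end is near (0.495,-0.202). Next I'll raise the arm clear of the head and look with the wrist camera.

```bash
python3 - <<'E'
from h import *
import json
p=env.current_ee_pos()
env.move_l([p[0],p[1],.42],v=.3)
pos=[.505,-.13,.40]; o=[np.pi,0,1.41]
print(env.solve_ik(pos,o))
env.movep(pos,o)
print(env.current_time_s(),env.current_ee_pos(),env.current_qpos().round(3) if hasattr(env.current_qpos(),'round') else env.current_qpos())
m=env.camera_model('wrist'); im=env.snapshot('wrist')
json.dump({k:np.array(v).tolist() for k,v in m.items()},open('w1.json','w'))
cv2.imwrite('pics/wrist1.png',im[:,:,::-1])
for n,uv in [('flask side',(337,345)),('beaker',(304,355)),('amber',(391,328)),('wash',(392,294))]: print(n,onz('side',uv,0).round(3))
E
```

```text
[-0.30087556 -0.20627644  1.46204326  0.          1.88582584 -0.14007924]
3.9 [ 0.50520825 -0.12952769  0.40001328] [-0.3   -0.206  1.462  0.     1.886 -0.14 ]
flask side [ 0.442 -0.416  0.   ]
beaker [ 0.347 -0.394  0.   ]
amber [ 0.605 -0.454  0.   ]
wash [ 0.677 -0.367  0.   ]
```

View pics/wrist1.png

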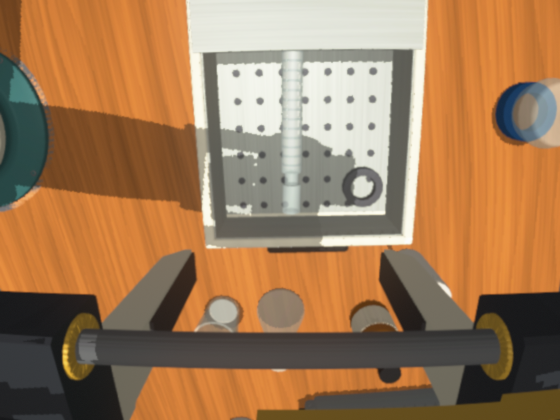

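The wrist view shows the opening, with the deck edge at row ~50. The column runs from (291,52) to its socket end at ~(292,213), the sinker is at (362,186), and the outer end corners are at (205,247) and (413,243). I'll enlarge it and measure.

```bash
python3 - <<'E'
import cv2
a=cv2.imread('pics/wrist1.png')[40:225,230:350];cv2.imwrite('pics/wrist1c.png',cv2.resize(a[130:185],None,fx=6,fy=6,interpolation=cv2.INTER_CUBIC));cv2.imwrite('pics/wrist1d.png',cv2.resize(a[0:80],None,fx=6,fy=6,interpolation=cv2.INTER_CUBIC))
E
```

```text
(no output)
```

View pics/wrist1c.png

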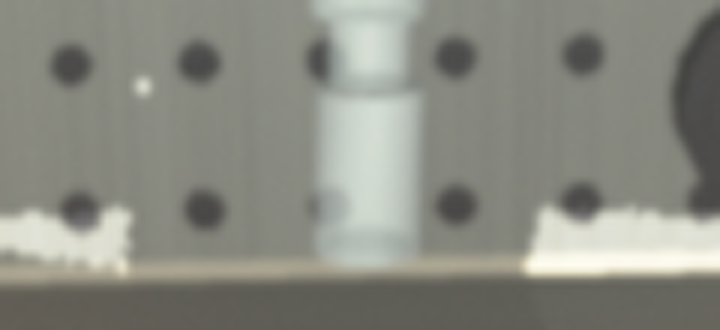

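View pics/wrist1d.png

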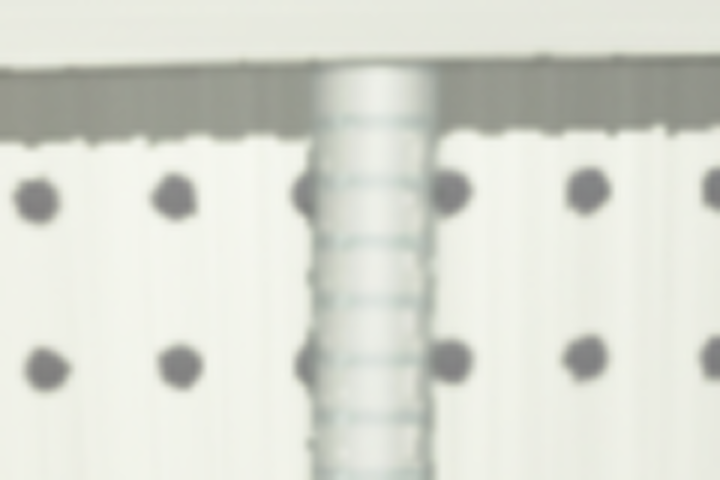

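```bash
python3 - <<'E'
from h import *
import json
m=json.load(open('w1.json'))
def sh(l,uv,z): print(l,onz('w',uv,z,m).round(4))
sh('socket end ax',(291.5,213),.079); sh('socket end low',(291.5,213),.067);sh('sock start',(291.5,184.5),.079)
sh('tube end',(291.2,172),.085); sh('tube115',(292.4,115),.079); sh('tube53',(292.8,53),.079)
sh('deckL',(191,53),.148); sh('deckR',(424,48.5),.148); sh('pxmy',(413,243),.148); sh('mxmy',(205,247),.148)
sh('deck mid',(292,51),.148)
sh('sinker',(362,187),.073)
E
```

```text
socket end ax [ 0.4988 -0.2054  0.079 ]
socket end low [ 0.4983 -0.2092  0.067 ]
sock start [ 0.5052 -0.1649  0.079 ]
tube end [ 0.5077 -0.1464  0.085 ]
tube115 [ 0.521  -0.0731  0.079 ]
tube53 [0.5336 0.0027 0.079 ]
deckL [0.4224 0.014  0.148 ]
deckR [ 0.6738 -0.0207  0.148 ]
pxmy [ 0.6455 -0.2468  0.148 ]
mxmy [ 0.388  -0.2102  0.148 ]
deck mid [ 0.5308 -0.0026  0.148 ]
sinker [ 0.6017 -0.1855  0.073 ]
```

Sizes check out: the socket measures 41 mm (40 given) and the tube's end is 59 mm from the socket end (56 given). The column's middle is at about (0.5225,-0.060), with the deck edge near y -0.002 on the column's line and a bath yaw near -0.14. I'll check IK for the whole path, then descend and grip at the centre of mass.

```bash
cat >> h.py <<'E'
from scipy.spatial.transform import Rotation as Ro
PSI=.1657; A=np.array([np.sin(PSI),np.cos(PSI),0]); Z=np.array([0,0,1.])
def pose(tip,th,off=.011,s=0.0):
    d=np.cos(th)*A-np.sin(th)*Z; u=np.cos(th)*Z+np.sin(th)*A
    mid=np.array(tip)-.158*d
    tcp=mid+s*d-u*off
    R=np.stack([d,np.cross(-u,d),-u],1)
    return tcp,Ro.from_matrix(R).as_euler('xyz')
MID=np.array([.5225,-.060,.079]); TIP0=MID+.158*A
def path():
    L=[]
    for th,dz in [(0,.006),(.06,.006),(.12,.006),(.18,.005),(.24,.003),(.28,.0),(.32,-.003)]:
        L.append((TIP0+dz*Z,th))
    th=.32; d=np.cos(th)*A-np.sin(th)*Z; t=L[-1][0]
    L.append((t-.03*d,th)); L.append((t-.14*d,th)); L.append((t-.14*d+.16*Z,th))
    return L
E
python3 - <<'E'
from h import *
for t,th in path():
    p,o=pose(t,th); q=env.solve_ik(p,o); print(p.round(3),o.round(3),None if q is None else np.round(q,2))
p,o=pose(TIP0,0)
env.gripper_to(.55,force=15)
env.move_l(p+[0,0,.10],o,v=.2)
print(env.current_time_s(),env.current_contact_force())
im=env.snapshot('scene'); cv2.imwrite('pics/scene1.png',cv2.resize(im[100:310,100:380,::-1],None,fx=2.8,fy=2.8,interpolation=cv2.INTER_CUBIC))
im=env.snapshot('wrist'); cv2.imwrite('pics/wrist2.png',im[:,:,::-1])
E
```

```text
[ 0.522 -0.06   0.074] [3.142 0.    1.405] [-0.16 -0.13  1.93 -0.    1.35  0.  ]
[ 0.522 -0.06   0.083] [-3.142  0.06   1.405] [-0.13 -0.14  1.92 -0.06  1.37  0.05]
[ 0.522 -0.06   0.093] [3.142 0.12  1.405] [-0.09 -0.14  1.91 -0.12  1.39  0.09]
[ 0.523 -0.059  0.101] [3.142 0.18  1.405] [-0.06 -0.14  1.89 -0.18  1.41  0.14]
[ 0.523 -0.058  0.109] [3.142 0.24  1.405] [-0.02 -0.13  1.88 -0.24  1.43  0.18]
[ 0.523 -0.057  0.112] [-3.142  0.28   1.405] [-0.   -0.13  1.88 -0.28  1.44  0.21]
[ 0.523 -0.056  0.115] [-3.142  0.32   1.405] [ 0.02 -0.12  1.87 -0.32  1.46  0.24]
[ 0.519 -0.084  0.125] [-3.142  0.32   1.405] [-0.03 -0.14  1.88 -0.32  1.46  0.18]
[ 0.501 -0.187  0.159] [-3.142  0.32   1.405] [-0.23 -0.18  1.86 -0.32  1.46 -0.03]
[ 0.501 -0.187  0.319] [-3.142  0.32   1.405] [-0.23 -0.22  1.63 -0.32  1.71 -0.11]
6.1583 [-0.4301671  -0.13202113 -0.19336986]
```

View pics/scene1.png

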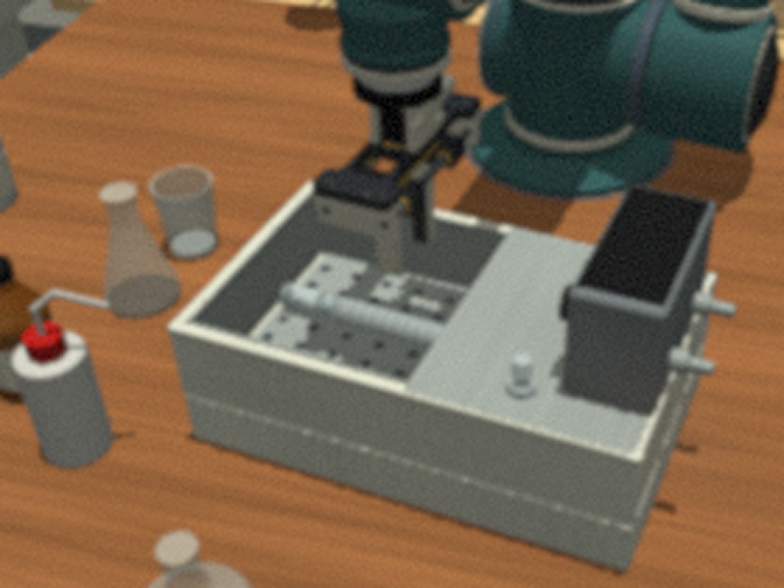

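View pics/wrist2.png

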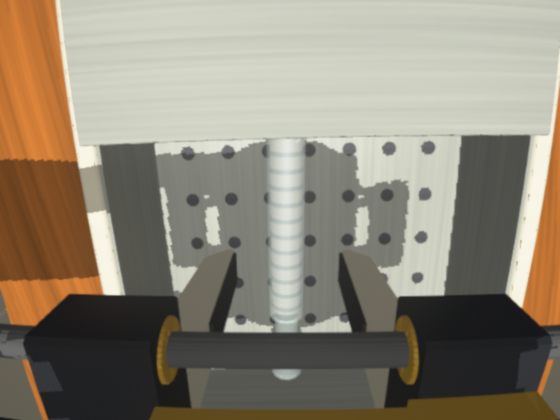

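The wrist view shows the tube (column 287) centred between the fingertips (237 and 338), and the wide body lies across the opening. Descending with a force stop, then gripping.

```bash
python3 - <<'E'
from h import *
p,o=pose(TIP0,0)
f0=np.array(env.current_contact_force())
r=env.move_l(p+[0,0,.03],o,v=.12,stop_force=6)
r2=None if r else env.move_l(p,o,v=.05,stop_force=5)
print(r,r2,env.current_ee_pos(),np.array(env.current_contact_force())-f0)
if not r and not r2:
    env.gripper_to(0.0,force=17); env.wait(.2)
    print('w',env.current_width()*93,env.current_contact_force(),env.current_ft_torque())
im=env.snapshot('wrist'); cv2.imwrite('pics/wrist3.png',im[:,:,::-1])
im=env.snapshot('side'); cv2.imwrite('pics/side3.png',cv2.resize(im[110:300,210:390,::-1],None,fx=3.1,fy=3.1))
print(env.current_time_s())
E
```

```text
False False [ 0.52260886 -0.06000101  0.06814129] [-0.31280803  0.33310252  0.75365781]
w 27.663208976802565 [-0.71650381 -0.30370615  2.51350691] [-0.00270548  0.33039978  0.05038452]
8.55
```

View pics/wrist3.png

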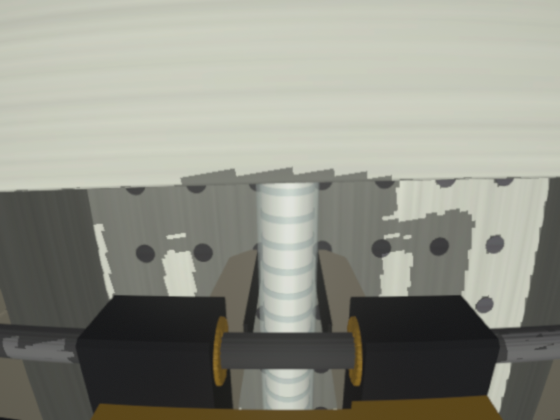

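View pics/side3.png

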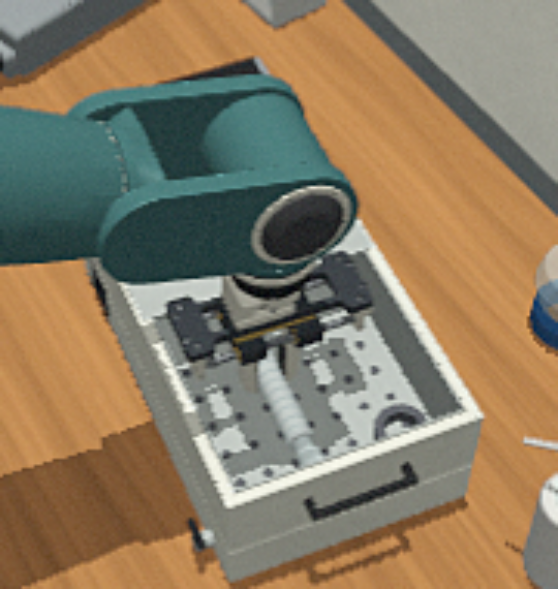

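Gripped at 27.7 mm, which matches the 28 mm tube, with no descent contact. Lifting and tilting in small steps while watching the force. I'll stop partway to check the clearance to the head.

```bash
python3 - <<'E'
from h import *
for t,th in path()[:4]:
    p,o=pose(t,th); r=env.move_l(p,o,v=.05,stop_force=8)
    print(r,th,env.current_ee_pos().round(4),np.round(env.current_contact_force(),2),np.round(env.current_ft_torque(),2),round(env.current_width()*93,2))
    if r: break
im=env.snapshot('scene'); cv2.imwrite('pics/scene4.png',cv2.resize(im[60:310,100:400,::-1],None,fx=2.4,fy=2.4,interpolation=cv2.INTER_CUBIC))
im=env.snapshot('wrist'); cv2.imwrite('pics/wrist4.png',im[:,:,::-1])
print(env.current_time_s())
E
```

```text
False 0 [ 0.5226 -0.06    0.0742] [-0.35 -0.43 -2.93] [-0.09  0.05 -0.01] 27.78
False 0.06 [ 0.5225 -0.0599  0.0833] [ 0.54 -0.23 -2.34] [ 0.02  0.15 -0.  ] 27.66
False 0.12 [ 0.5225 -0.0599  0.0927] [-0.9   0.14 -2.13] [ 0.03  0.06 -0.01] 27.81
False 0.18 [ 0.5226 -0.0591  0.1011] [-0.11  0.2  -1.88] [ 0.1   0.03 -0.02] 27.47
9.9167
```

View pics/scene4.png

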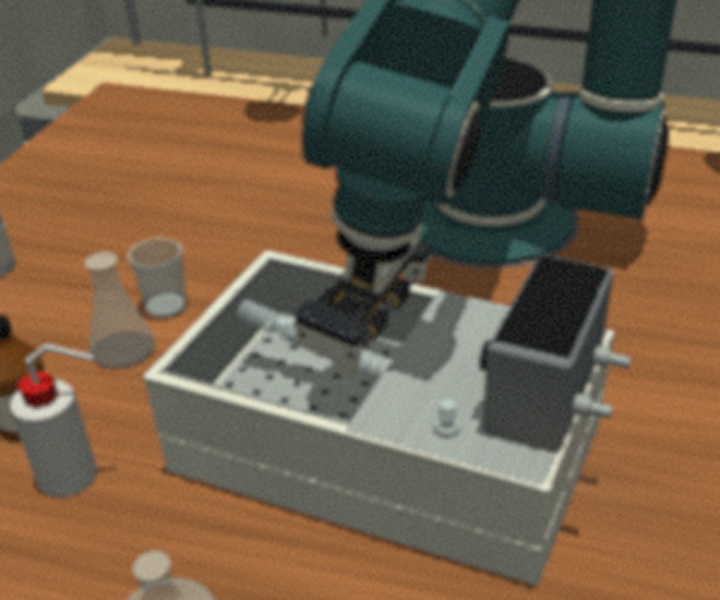

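View pics/wrist4.png

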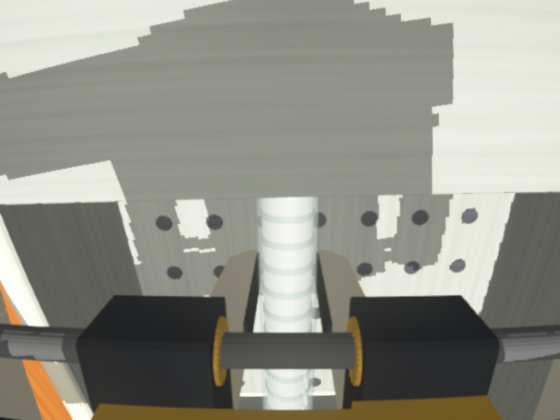

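The load reads about 2.4 N, the tube hasn't moved in the pads, and the wrist is well clear of the head. The socket end is rising at the end wall, so I'll finish the tilt and check before drawing it out.

```bash
python3 - <<'E'
from h import *
for t,th in path()[4:7]:
    p,o=pose(t,th); r=env.move_l(p,o,v=.05,stop_force=6)
    print(r,th,env.current_ee_pos().round(4),np.round(env.current_contact_force(),2),np.round(env.current_ft_torque(),2),round(env.current_width()*93,2))
    if r: break
im=env.snapshot('scene'); cv2.imwrite('pics/scene5.png',cv2.resize(im[110:310,130:390,::-1],None,fx=2.9,fy=2.9,interpolation=cv2.INTER_CUBIC))
im=env.snapshot('side'); cv2.imwrite('pics/side5.png',cv2.resize(im[110:300,210:390,::-1],None,fx=3.1,fy=3.1))
im=env.snapshot('wrist'); cv2.imwrite('pics/wrist5.png',im[:,:,::-1])
# predicted socket pixel
d=np.cos(.32)*A-np.sin(.32)*Z; s=path()[6][0]-.304*d; print('socket pred',s)
for n in('scene','side'):
    m=env.camera_model(n); print(n,cv2.projectPoints(s[None],np.array(m['rvec'],float),np.array(m['tvec'],float),np.array(m['K'],float),np.array(m['distortion'],float))[0].ravel())
print(env.current_time_s())
E
```

```text
False 0.24 [ 0.5229 -0.0577  0.1086] [ 0.04  0.17 -2.77] [0.13 0.08 0.01] 27.29
False 0.28 [ 0.523  -0.0567  0.1117] [-0.48  0.77 -2.68] [0.21 0.06 0.06] 27.26
False 0.32 [ 0.5233 -0.0553  0.115 ] [-0.21  0.5  -2.74] [0.22 0.04 0.04] 27.33
socket pred [ 0.50096382 -0.1887792   0.17162823]
scene [201.47606065 179.34055178]
side [313.63084001 244.66690304]
10.8667
```

View pics/scene5.png

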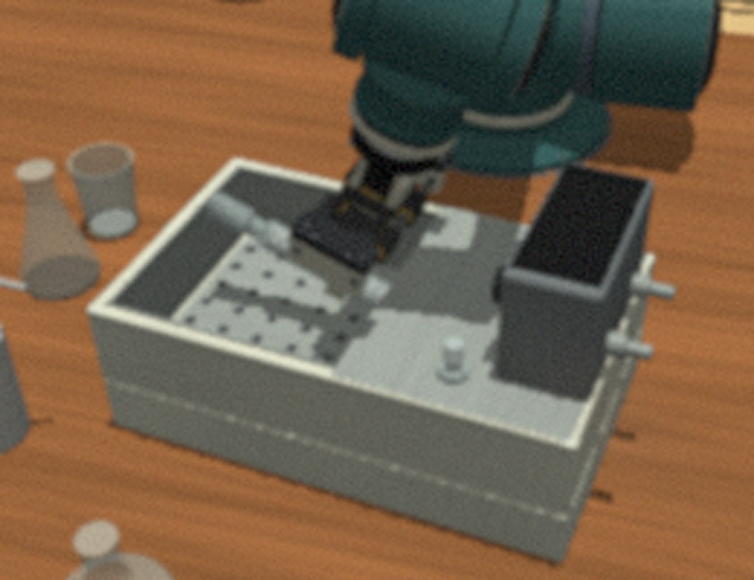

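View pics/side5.png

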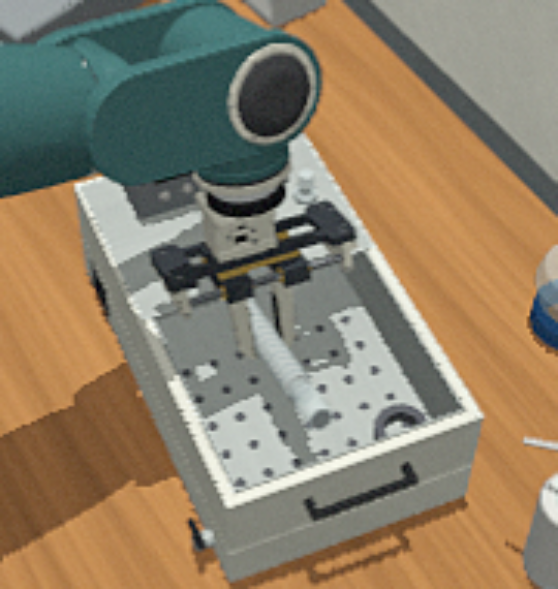

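View pics/wrist5.png

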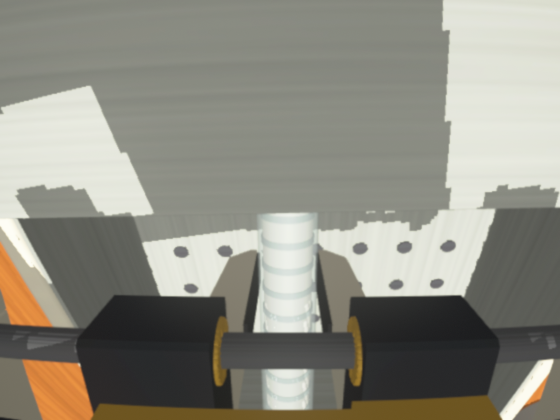

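The socket is seen at (312.6,243.9) in the side view against a predicted (313.6,244.7), and at (203,181) in the scene view against (201.5,179), so nothing slipped. Its lower edge is about 11 mm above the rim, and the force is steady. I'll draw it out along its axis.

```bash
python3 - <<'E'
from h import *
for (t,th),v in zip(path()[7:9],(.05,.06)):
    p,o=pose(t,th); r=env.move_l(p,o,v=v,stop_force=6)
    print(r,th,env.current_ee_pos().round(4),np.round(env.current_contact_force(),2),np.round(env.current_ft_torque(),2),round(env.current_width()*93,2))
    if r: break
im=env.snapshot('scene'); cv2.imwrite('pics/scene6.png',cv2.resize(im[110:310,130:390,::-1],None,fx=2.9,fy=2.9,interpolation=cv2.INTER_CUBIC))
im=env.snapshot('wrist'); cv2.imwrite('pics/wrist6.png',im[:,:,::-1])
print(path()[8][0],env.current_time_s())
E
```

```text
False 0.32 [ 0.5185 -0.0836  0.1246] [-0.51 -0.51 -2.4 ] [ 0.22  0.07 -0.03] 27.43
False 0.32 [ 0.5014 -0.1864  0.1592] [-0.01 -0.38 -2.34] [ 0.21  0.01 -0.03] 27.92
[ 0.52664123 -0.03523685  0.12003932] 13.7
```

View pics/scene6.png

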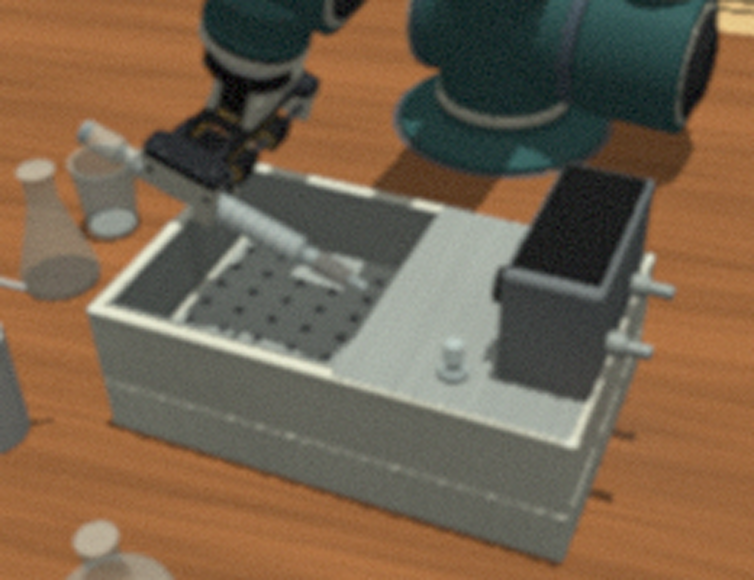

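View pics/wrist6.png

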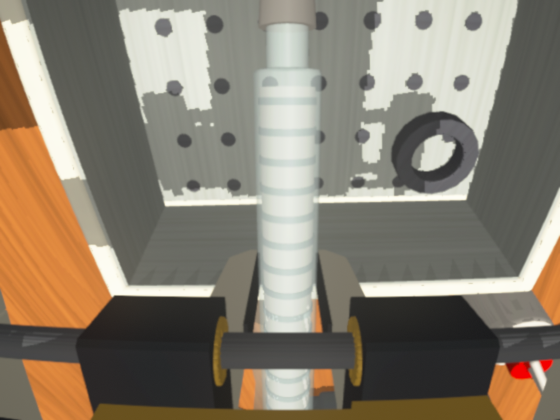

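The tip, at (365,285) in the crop, is out of the deck's shadow line and about 3 cm clear of the deck edge. Lifting straight up.

```bash
python3 - <<'E'
from h import *
t,th=path()[9]
p,o=pose(t,th); r=env.move_l(p,o,v=.08,stop_force=6); env.wait(.5)
print(r,env.current_ee_pos().round(4),np.round(env.current_contact_force(),2),np.round(env.current_ft_torque(),2),round(env.current_width()*93,2),np.abs(env.current_joint_vel()).max())
d=np.cos(th)*A-np.sin(th)*Z
for n,k in (('scene',None),('side',None)):
    m=env.camera_model(n); im=env.snapshot(n)[:,:,::-1].copy(); 
    uv=cv2.projectPoints(np.array([t,t-.304*d]),np.array(m['rvec'],float),np.array(m['tvec'],float),np.array(m['K'],float),np.array(m['distortion'],float))[0].reshape(-1,2); print(n,uv.round(1).tolist())
    cv2.imwrite(f'pics/{n}7.png',im)
print(t,t-.304*d,env.current_time_s())
E
python3 - <<'E'
import cv2
a=cv2.imread('pics/scene7.png')[60:310,80:380];b=cv2.imread('pics/side7.png')[110:340,200:430]
cv2.imwrite('pics/scene7c.png',cv2.resize(a,None,fx=2.4,fy=2.4));cv2.imwrite('pics/side7c.png',cv2.resize(b,None,fx=2.6,fy=2.6))
E
```

```text
False [ 0.5013 -0.1866  0.3193] [-0.41 -0.95 -2.38] [ 0.22  0.01 -0.05] 27.65 0.0013636948105088783
scene [[252.3, 157.0], [145.5, 99.1]]
side [[293.5, 180.7], [339.3, 238.0]]
[ 0.52664123 -0.03523685  0.28003932] [ 0.47904409 -0.31985194  0.37566755] 16.45
```

View pics/scene7c.png

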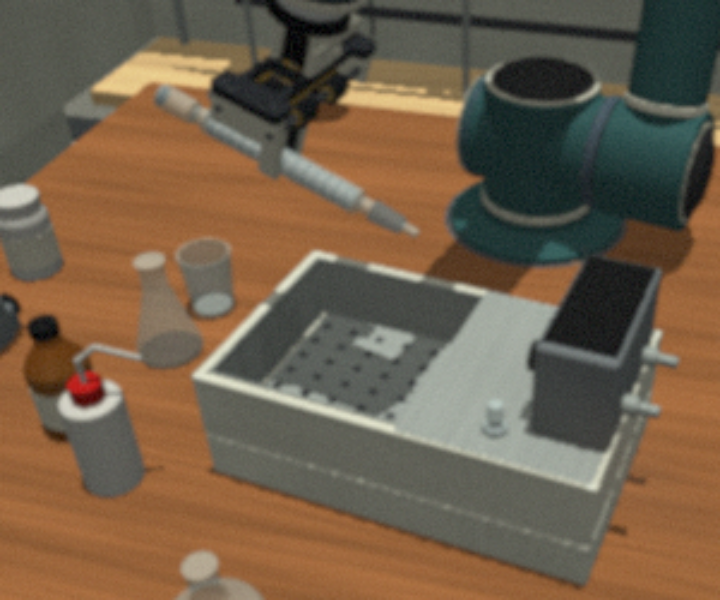

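View pics/side7c.png

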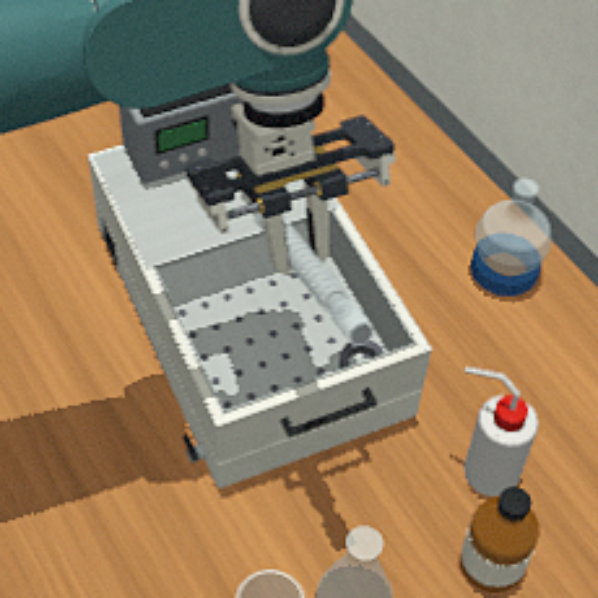

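The tip is seen at (254,157) in the scene view, against a predicted (252,157). The socket is at (148,98), against (145.5,99). The ends are at z ≈ 0.28 and 0.375, well above the required 0.198. The arm is at rest, nothing else touches the column, and the other items are unmoved. Handing in.

```bash
python3 -c "
from plant import env
print(env.current_time_s()); env.hand_in()"
```

```text
16.45
the job is handed in; nothing more can be done
```

The column is out of the bath and held still in the gripper, and I handed the job in at 16.45 s. I gripped it by the tube at its centre of mass with 17 N, tilted it 0.32 rad about its tip, drew it along its own axis from under the deck, and lifted it straight up.

**Last checks:**
- **Height:** the tip is about 13 cm above the rim and the socket end about 23 cm. In the scene view both ends are within 3 pixels of where I predicted them, so the column did not slip.
- **Contact:** none of the 6–8 N force stops tripped. The load stayed at about 2–3 N, the column's own weight, and nothing else touches it.
- **Grip:** the jaws read about 27.7 mm on the 28 mm tube.
- **Surroundings:** the glassware in view, the stopper and the steel ring look to be where they were.

**Disagreement:** the side and scene cameras differed by up to 1 cm on the bath's corners. I used the wrist-camera measurement, which lay between them or within a few millimetres, and every later check agreed with it.

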